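# Reset the tripped cut-out of a workshop power distributor and switch it on

### The arm

A 6-joint arm with a two-finger parallel gripper is mounted at the origin on the work surface. World frame = base frame: x ahead of the robot, y to its left, z up, the work surface at z = 0. Lengths are in mm, angles in rad, forces in N, time in s.
With the tool pointing down it reaches from about 300 to 875 mm from the base axis. Payload 6.4 kg.
Tool frame: the origin (TCP) lies between the finger pads; the fingertips stand 17 mm ahead of it and the grasp point (between the pads) lies 2 mm behind it (tip_reach is the distance from the TCP to the fingertips, in mm); z points along the fingers, y is the line along which they close (so a half turn about z gives the same grasp; the last joint's range is limited). The gripper opens to 88 mm and grips with 3 to 60 N. Pads are 18 mm wide; open, the fingers measure 123 mm over their backs; the gripper's body (75 mm by 187 mm) begins 45 mm behind the grasp point.
Start: joints at [-0.206, 0.181, 1.607, -0, 1.354, -0.206], TCP at [575.014, 0.015, 255.714] pointing down, gripper open.
Joint ranges: [-2.99, 2.99], [-0.89, 2.07], [0.3, 2.58], [-1.14, 4.28], [0, 2.63], [-3.12, 3.12]. Speed limits (rad/s): [2.57, 2.57, 3.01, 3.14, 3.14, 3.14].

### API

Orientations are given as a rotation vector (axis times angle).
In Python, from station import * gives the robot as it stands.
- The arm moves only by the shell command python3 -m pendant 'ROWS' [FORCE]. ROWS is JSON, a list of rows, each an object of numbers: "dx", "dy", "dz": the shift along the tool's x, y, z in units of 30 mm (1.0 is 30 mm); "yaw": the turn about the tool's z in units of 5 degrees (1.0 is 5 degrees); "claw": the opening, from 0 (shut) to 1 (fully open). In form: [{"dx": .., "dy": .., "dz": .., "yaw": .., "claw": ..}, ...]. A call has 1 to 10 rows; each row is the pose to reach, as a shift and turn from the pose commanded when the call began, along the tool's axes at that moment; what a row does not reach only later rows make up. A row lasts 1/12 s, in which the tool goes at most 41.7 mm and 7.16 degrees, less where a joint would pass 70% of its speed; a pose out of reach is approached as far as the arm can. A call with a gripper value outside its range is refused whole. The fingers move at their own pace and stop on an object; FORCE is the grip in N (left out, the last holds). Time passes only in rows, so rows that repeat a pose let the fingers close. It gives the time, the measured TCP pose, the force, the opening and the grip force at its end, in the units of the state.
- get_obs(): the state, without advancing time (a new reading comes with each control period).
- grab_frame(name): name is "scene" or "side" or "wrist"; returns (picture, depth): 384x512x3 uint8, red, green, blue; 384x512 float32, mm along the optical axis (not along the pixel's ray), 0 where there is no reading.
- get_calibration(name): a dict with "fx", "fy", "cx", "cy" (pixels), "R" (3x3) and "t" (3): a world point X has camera coordinates R X + t. Camera axes: x right, y down, z forward; pixel columns grow to the right and rows downward; lengths in mm; the calibration is good to about 2 mm. A picture is of the moment at which its call begins: read the wrist's pose just before it. get_calibration takes no time and is no camera call; for the wrist camera it gives the pose at the moment of the call.
- job_done(): hands the job in; it is judged then, once.
The state is a dict: "time": time; "joint_pos": joint angles; "qd": joint speeds; "effort": joint torques, N m; "tcp_pos": TCP position; "orientation": TCP orientation; "force": force on the tool from outside, world axes, zero at the start; "torque": the same for the moment, N m; "opening": opening from 0.0 (shut) to 1.0 (fully open); "grip_force": force on a finger pad.
Only numpy, scipy, OpenCV 4.12 (cv2) and the standard library are available. Lean on these libraries where they do the work, as an engineer would, in place of code of your own. Each camera call takes 0.05 s, during which the arm holds its last target. There are 200 camera calls.

### The job

The cut-out of the power distributor on the bench has tripped. Reach a fingertip into the round well and press the sunken round key fully home, then push the main switch lever all the way over to its other side. Nothing needs to be gripped or lifted: leave alone the bar-shaped test key in the square well and the loose things standing around.

Things in the scene. Friction and masses are not known exactly. Their poses are not given: they have to be found in the camera images.
- frame: Black rubber frame of the power distributor, fixed to the bench: base 150 (x) x 330 (y) x 20 mm high, with an upright cheek 85 mm high and 12 mm thick at each y end. Origin: centre of its underside, on the bench. x is the way the lever is pushed, z up. The three modules stand side by side along the frame's y axis at a 100 mm pitch, in any order, all with the frame's axes.
- reset_well_mouth (a point): Centre of the mouth of the round well in the reset module, a grey block 96 x 96 mm whose top is 100 mm above the bench (z here is the rim). The well is 58 mm in diameter and 40 mm deep, straight-walled, axis vertical.
- reset_key_top (a point): Centre of the top of the round white key (30 mm in diameter) that stands in the middle of the round well; moves with the key. Tripped, it lies about 18 mm below the rim; fully home, 30 mm below.
- reset_key (a joint): How far the round key is pushed in, m: about 0 tripped, 0.012 fully home against a hard stop. It yields to about 2.5 N of downward push all along its travel and stays where it is left (it does not spring back).
- test_well_mouth (a point): Centre of the mouth of the square well (56 x 56 mm, 40 mm deep) in the test module, a grey block just like the other with its top 100 mm above the bench. In it stands a narrow white bar-shaped key, 12 x 42 mm, its top 18 mm below the rim: to be left alone.
- test_key (a joint): How far the bar-shaped test key is pressed, m: 0 untouched, 0.008 at most; it springs back.
- lever_hinge (a point): Middle of the hinge axis of the main switch lever, on the low switch module (a grey block 96 x 96 mm with its top 46 mm above the bench); the axis runs along the frame's y, 50 mm above the bench. Two black ribs, 50 mm long in x and 8 mm wide, flank the lever 22 mm either side of it; their tops are 58 mm above the bench.
- lever_tip (a point): Free end of the lever, a flat white paddle 60 mm long from the hinge, 26 mm wide (y), 9 mm thick; about 103 mm above the bench at the start, 110 mm when upright.
- lever (a joint): Lever angle, rad: at 0 it leans 0.5 rad from upright towards the frame's -x (off); it grows as the lever swings towards the frame's +x, to a stop at 1.0 (leaning 0.5 rad to +x, on). Stiff hinge: about 2 to 4 N at the paddle moves it, and it stays where it is left.
- jar_center (a point): Centre of a loose closed jar, 52 mm in diameter and 70 mm high, standing beyond the frame (+x side); a bystander.
- shackle: Loose steel bow shackle lying flat beyond the frame (+x side), about 65 x 62 mm and 16 mm high; origin near the middle of its bow, on the bench. A bystander.
- birdhouse_center (a point): Centre (35 mm up) of a loose little wooden bird house, 50 x 50 mm with a pitched roof, 75 mm high, standing beside the frame's +y end; a bystander.

How it is judged (in metres and radians):
On the way, in this order (a step that is already met when the one before it is completed fails the run):
1. the round key is pressed fully home while the lever is still off (value of joint reset_key above 0.0105 m and value of joint lever below 0.35 rad), for 0.2 s.
2. the lever is pushed over to its far side (value of joint lever above 0.88 rad), for 0.2 s.
At the end, for the whole second after the job is handed in: The round key is at least 10.5 of its 12 mm in, the lever is past 0.88 of its 1.0 rad, the test key is not pressed (under 2 mm), and jar, shackle and bird house are within 25 mm of where they stood (value of joint reset_key above 0.0105 m and value of joint lever above 0.88 rad and value of joint test_key below 0.002 m and distance of each of jar_center, shackle, birdhouse_center from where it was at the start of the episode below 0.025 m); the robot touches nothing.
It fails at once if the test key is pressed (more than 3 mm) (value of joint test_key above 0.003 m).
It fails at once if the lever is thrown before the round key is home (value of joint lever above 0.5 rad and value of joint reset_key below 0.0095 m).
It fails at once if the jar, shackle or bird house is lifted, carried, tipped or shoved (moved more than 25 mm) (distance of any of jar_center, shackle, birdhouse_center from where it was at the start of the episode above 0.025 m).
It also fails if it takes over 48 s, if anything falls off the work surface, if the arm or the gripper's body presses on something with over 40 N, if the wrist force passes 120 N, or if a joint passes its speed limit or range.

## Working session

There is one attempt and no reset: what is moved stays moved. The work goes in short steps, Python scripts to look and compute and a shell command to move; the robot and the scene stay as the last step left them, time stands still between calls to the robot, and variables do not carry over. Pictures are saved under pics/ and viewed, at most 10 in all, crops included, and the job is handed in when it is done.

```bash
mkdir -p pics
cat > h.py <<'E'
import numpy as np, cv2
from station import *
def snap(n):
    c=get_calibration(n); p,d=grab_frame(n)
    np.savez(f'{n}.npz',p=p,d=d,**{k:np.array(c[k]) for k in c})
    return p,d,c
def world(n):
    z=np.load(f'{n}.npz'); d=z['d']; v,u=np.indices(d.shape)
    P=np.stack([(u-z['cx'])/z['fx']*d,(v-z['cy'])/z['fy']*d,d],-1)
    W=(P-z['t'])@z['R']; W[d==0]=np.nan
    return W,z['p']
E
python3 - <<'E'
from h import *
ims=[]
for n in("scene","side"):
    p,d,c=snap(n); cv2.imwrite(f'pics/{n}.png',p[...,::-1])
    print(n,-np.array(c['R']).T@np.array(c['t']))
o=get_obs();print(o)
E
```

```text
scene [1295.29197415  776.03977074  668.65266586]
side [  25.12463048 -486.66740537  745.23418255]
{'time': 0.1, 'joint_pos': array([-2.06283456e-01,  1.81482601e-01,  1.60787843e+00,  7.38232455e-06,
        1.35377864e+00, -2.06327429e-01]), 'qd': array([-0.0022216 , -0.00207187, -0.00254441,  0.00134986, -0.00105215,
        0.00096367]), 'effort': array([ 1.29169843e-03, -4.34824562e+01, -3.42694116e+01,  7.03934091e-02,
        3.40874540e-02,  2.31206508e-05]), 'tcp_pos': array([5.74561421e+02, 1.20964255e-01, 2.54905581e+02]), 'orientation': array([-2.22047588e+00, -2.22056998e+00,  1.31986021e-03]), 'force': array([0.02670899, 0.27871325, 0.49511325]), 'torque': array([ 0.03454661, -0.04569327,  0.02992892]), 'grip_force': 0.0, 'opening': 0.9985657544199579}
```

View pics/scene.png

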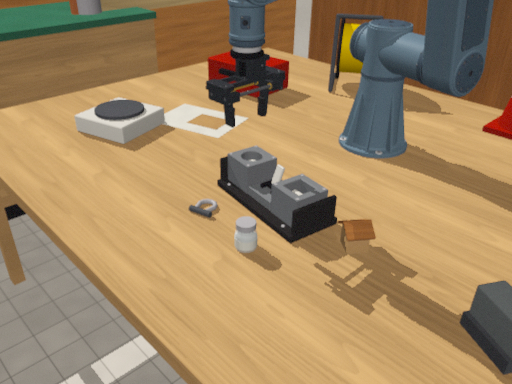

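View pics/side.png

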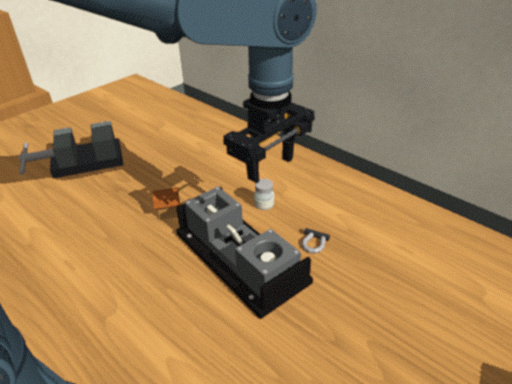

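The scene shows the reset module at about (252,160), the lever at (277,178) and the test module at (300,195). In the side view the round well is at (267,256), the lever at (234,234), and the square well at (212,207).

Run:
```python
from h import *
for n,pts in(("scene",dict(well=(252,156),lever=(277,178),test=(300,188),jar=(246,225),bird=(358,228),shack=(205,206))),("side",dict(key=(267,257),lever=(234,233),jar=(264,188),bird=(165,197),test=(212,207),shack=(313,245)))):
    W,p=world(n)
    for k,(u,v) in pts.items(): print(n,k,W[v,u].round(0))
    M=(abs(W[...,2]-100)<4)&(W[...,0]>300)&(W[...,0]<800)
    nlab,l,s,c=cv2.connectedComponentsWithStats(M.astype('uint8'))
    for i in range(1,nlab):
        if s[i,4]>150:
            Q=W[l==i]; print(' top',c[i].round(),s[i,4],Q.mean(0).round(1),cv2.minAreaRect(Q[:,:2].astype('f4')))
    H=(abs(W[...,2]-85)<3)&(W[...,0]>300)&(W[...,0]<800)&(p.max(-1)<60)
    print(H.sum())
    # whites
    m=p.min(-1)
    wh=(m>150)&(np.ptp(p.astype(int),axis=-1)<40)&(W[...,2]>50)&(W[...,0]>300)&(W[...,0]<800)
    nlab,l,s,c=cv2.connectedComponentsWithStats(wh.astype('uint8'))
    for i in range(1,nlab):
        if s[i,4]>12: print(' white',c[i].round(),s[i,4],W[l==i].mean(0).round(1),W[l==i].min(0).round(1),W[l==i].max(0).round(1))
p=np.load('side.npz')['p'][170:320,130:340,::-1];cv2.imwrite('pics/c.png',cv2.resize(p,(800,571),interpolation=cv2.INTER_CUBIC))
```

```text
scene well [482. -76.  85.]
scene lever [512.  50.  78.]
scene test [501. 119.  74.]
scene jar [704. 141.  68.]
scene bird [522. 311.  63.]
scene shack [658. -67.  -0.]
 top [252. 157.] 492 [506.1 -52.2  99.7] ((503.9715576171875, -55.403995513916016), (101.88226318359375, 100.43184661865234), 81.66072845458984)
 top [299. 188.] 635 [535.8 145.   99.8] ((533.3509521484375, 142.60589599609375), (100.02490997314453, 99.69115447998047), 81.59115600585938)
161
 white [119.  99.] 18 [ 487.1 -792.9   59.7] [ 472.9 -808.2   57.7] [ 504.1 -770.1   63.4]
 white [114. 118.] 640 [ 593.5 -641.5   58.5] [ 425.5 -775.9   50.1] [ 686.8 -544.5   72.4]
 white [252. 160.] 15 [501.8 -53.1  87.1] [474.8 -76.2  71.8] [525.7 -27.8 101.1]
 white [277. 174.] 145 [510.8  48.8  87.9] [495.1  30.9  60. ] [568.6  99.5 107.9]
 white [298. 193.] 30 [531.7 138.   81.3] [501.8 116.5  62.9] [561.1 170.3 101.2]
 white [245. 222.] 181 [699.3 133.2  70.2] [675.6 109.6  66.7] [721.9 154.5  73.5]
 white [246. 233.] 17 [711.1 149.5  53.1] [702.2 142.3  50.1] [719.1 155.4  55.9]
side key [499. -56.  83.]
side lever [495.  36.  97.]
side jar [684. 120.  69.]
side bird [500. 289.  61.]
side test [536. 152.  81.]
side shack [660. -58.   1.]
 top [212. 205.] 762 [528.9 140.6  99. ] ((531.4508056640625, 143.41848754882812), (100.00198364257812, 98.02909088134766), 81.21640014648438)
 top [267. 252.] 1213 [498.8 -56.7  99.2] ((501.0882568359375, -54.05168533325195), (99.36050415039062, 97.26815032958984), 81.71965026855469)
474
 white [279.  97.] 40 [564.6 -28.  408.1] [552.4 -31.9 404.6] [580.3 -21.8 411.1]
 white [265. 185.] 160 [695.  127.5  67.1] [675.5 109.5  50. ] [716.8 153.3  72.4]
 white [212. 208.] 37 [533.5 149.8  79.8] [525.  132.9  60.9] [552.9 170.5  84.1]
 white [234. 232.] 57 [498.8  39.2  93.9] [491.1  32.6  68. ] [509.9  57.3 109.1]
 white [267. 256.] 99 [501.8 -52.7  80.8] [487.4 -63.9  63.9] [528.5 -29.2  84.6]
```

View pics/c.png

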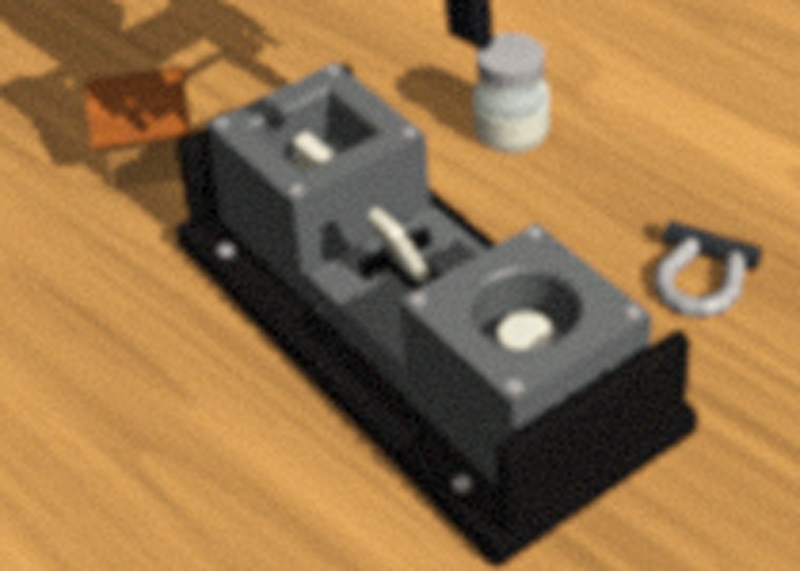

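```bash
python3 -m pendant '[{"dx":-0.6,"dy":-0.8,"dz":0.5,"yaw":0.6,"claw":0},{"dx":-1.2,"dy":-1.6,"dz":1.2,"yaw":1.2,"claw":0},{"dx":-1.83,"dy":-2.4,"dz":2,"yaw":1.72,"claw":0},{"dx":-1.83,"dy":-2.4,"dz":3,"yaw":1.72,"claw":0},{"dx":-1.83,"dy":-2.4,"dz":3.4,"yaw":1.72,"claw":0},{"dx":-1.83,"dy":-2.4,"dz":3.4,"yaw":1.72,"claw":0},{"dx":-1.83,"dy":-2.4,"dz":3.4,"yaw":1.72,"claw":0},{"dx":-1.83,"dy":-2.4,"dz":3.4,"yaw":1.72,"claw":0},{"dx":-1.83,"dy":-2.4,"dz":3.4,"yaw":1.72,"claw":0},{"dx":-1.83,"dy":-2.4,"dz":3.4,"yaw":1.72,"claw":0}]' 20
python3 - <<'E'
from h import *
from scipy.spatial.transform import Rotation as R
p,d,c=snap("side"); cv2.imwrite('pics/s2.png',cv2.resize(p[120:320,130:390,::-1],(780,600)))
o=get_obs();print(o['tcp_pos'],R.from_rotvec(o['orientation']).as_matrix().round(3),o['opening'],o['force'])
E
```

```text
time: 0.93
tcp_pos: [504.0, -54.9, 155.0]
orientation: [2.38, 2.048, 0.002]
force: [-0.6, 1.0, 0.5]
opening: 0.266
grip_force: 0.0
[503.82774152 -54.92466784 154.79121397] [[ 0.149  0.989  0.002]
 [ 0.989 -0.149 -0.001]
 [-0.     0.002 -1.   ]] 0.2196348129850493 [ 0.24007619 -0.95354657  0.03082351]
```

View pics/s2.png

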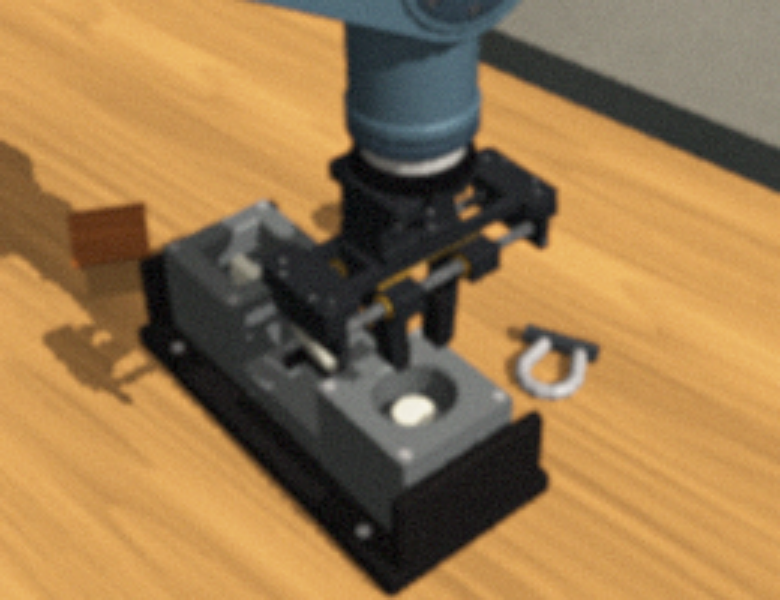

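The picture shows the fingers, still closing, above the round well at (410,400). I'll finish closing them and then go down.

```bash
python3 -m pendant '[{"dy":-0.04,"claw":0},{"dy":-0.04,"claw":0},{"dy":-0.04,"claw":0},{"dy":-0.04,"claw":0},{"dy":-0.04,"dz":0.6,"claw":0},{"dy":-0.04,"dz":1.2,"claw":0},{"dy":-0.04,"dz":1.6,"claw":0},{"dy":-0.04,"dz":1.75,"claw":0},{"dy":-0.04,"dz":1.75,"claw":0}]'
```

```text
invalid input at $[0]: expected keys dx, dy, dz, yaw, claw
```

```bash
python3 -m pendant '[{"dz":0.06,"claw":0},{"dz":0.12,"claw":0},{"dz":0.18,"claw":0},{"dz":0.24,"claw":0},{"dz":0.30,"claw":0},{"dz":0.36,"claw":0},{"dz":0.40,"claw":0},{"dz":0.42,"claw":0},{"dz":0.42,"claw":0}]'
```

```text
invalid input at $[0]: expected keys dx, dy, dz, yaw, claw
```

```bash
python3 -m pendant '[{"dx":0,"dy":-0.04,"dz":0,"yaw":0,"claw":0},{"dx":0,"dy":-0.04,"dz":0,"yaw":0,"claw":0},{"dx":0,"dy":-0.04,"dz":0,"yaw":0,"claw":0},{"dx":0,"dy":-0.04,"dz":0.1,"yaw":0,"claw":0},{"dx":0,"dy":-0.04,"dz":0.6,"yaw":0,"claw":0},{"dx":0,"dy":-0.04,"dz":1.2,"yaw":0,"claw":0},{"dx":0,"dy":-0.04,"dz":1.6,"yaw":0,"claw":0},{"dx":0,"dy":-0.04,"dz":1.7,"yaw":0,"claw":0},{"dx":0,"dy":-0.04,"dz":1.7,"yaw":0,"claw":0}]'
```

```text
time: 1.73
tcp_pos: [501.0, -54.4, 101.6]
orientation: [-2.38, -2.047, 0.002]
force: [-0.2, -0.2, 0.5]
opening: 0.004
grip_force: 0.0
```

```bash
python3 -m pendant '[{"dx":0,"dy":0,"dz":0.08,"yaw":0,"claw":0},{"dx":0,"dy":0,"dz":0.16,"yaw":0,"claw":0},{"dx":0,"dy":0,"dz":0.24,"yaw":0,"claw":0},{"dx":0,"dy":0,"dz":0.32,"yaw":0,"claw":0},{"dx":0,"dy":0,"dz":0.38,"yaw":0,"claw":0},{"dx":0,"dy":0,"dz":0.43,"yaw":0,"claw":0},{"dx":0,"dy":0,"dz":0.46,"yaw":0,"claw":0},{"dx":0,"dy":0,"dz":0.46,"yaw":0,"claw":0}]'
```

```text
time: 2.4
tcp_pos: [502.2, -54.9, 89.0]
orientation: [2.381, 2.048, 0.001]
force: [1.3, -1.4, 2.0]
opening: 0.006
grip_force: 0.9
```

Still the yield force only (about 2 N), so I'll press on until the hard stop shows.

```bash
python3 -m pendant '[{"dx":0,"dy":0,"dz":0.04,"yaw":0,"claw":0},{"dx":0,"dy":0,"dz":0.07,"yaw":0,"claw":0},{"dx":0,"dy":0,"dz":0.1,"yaw":0,"claw":0},{"dx":0,"dy":0,"dz":0.1,"yaw":0,"claw":0}]'
```

```text
time: 2.73
tcp_pos: [502.3, -54.9, 87.1]
orientation: [2.381, 2.048, 0.0]
force: [-1.9, -0.3, 13.1]
opening: 0.005
grip_force: 6.6
```

```bash
python3 -m pendant '[{"dx":0,"dy":0,"dz":0.03,"yaw":0,"claw":0},{"dx":0,"dy":0,"dz":0.03,"yaw":0,"claw":0},{"dx":0,"dy":0,"dz":0.03,"yaw":0,"claw":0},{"dx":0,"dy":0,"dz":0.03,"yaw":0,"claw":0},{"dx":0,"dy":0,"dz":-0.5,"yaw":0,"claw":0},{"dx":0,"dy":0,"dz":-1.2,"yaw":0,"claw":0},{"dx":0,"dy":0,"dz":-2,"yaw":0,"claw":0},{"dx":0,"dy":0,"dz":-2.4,"yaw":0,"claw":0},{"dx":0,"dy":0,"dz":-2.4,"yaw":0,"claw":0}]'
python3 - <<'E'
from h import *
snap("side");W,p=world("side")
for u,v in((267,257),(265,256),(268,259),(263,257)):print(p[v,u],W[v,u].round(1))
print(get_obs()['tcp_pos'],get_obs()['force'])
E
```

```text
time: 3.48
tcp_pos: [502.9, -55.0, 160.3]
orientation: [2.379, 2.047, 0.003]
force: [0.6, -0.8, -0.3]
opening: 0.009
grip_force: 0.0
[218 213 194] [509.2 -46.3  68.7]
[182 177 160] [515.9 -34.5  58.5]
[158 155 138] [506.4 -51.6  68.5]
[193 186 170] [510.6 -33.5  58.9]
[502.10118099 -54.76435724 158.54109395] [ 0.06306051 -0.31961202 -0.02847863]
```

The key's top now reads about 69 mm, so it is home. Next I'll go behind the lever, on its -x side.

```bash
python3 -m pendant '[{"dx":0,"dy":-1.2,"dz":0,"yaw":0,"claw":0},{"dx":0.8,"dy":-2.4,"dz":0,"yaw":0,"claw":0},{"dx":2,"dy":-2.4,"dz":0,"yaw":0,"claw":0},{"dx":3.2,"dy":-2.4,"dz":0,"yaw":0,"claw":0},{"dx":3.33,"dy":-2.4,"dz":0,"yaw":0,"claw":0},{"dx":3.33,"dy":-2.4,"dz":0.8,"yaw":0,"claw":0},{"dx":3.33,"dy":-2.4,"dz":1.6,"yaw":0,"claw":0},{"dx":3.33,"dy":-2.4,"dz":2.1,"yaw":0,"claw":0},{"dx":3.33,"dy":-2.4,"dz":2.1,"yaw":0,"claw":0}]'
python3 - <<'E'
from h import *
p,d,c=snap("side"); cv2.imwrite('pics/s3.png',cv2.resize(p[120:320,130:390,::-1],(780,600)))
t=get_obs()['tcp_pos'];print(t,get_obs()['force'])
r=t[:2]-[517.4,44.2];print('frame xy',r@[.989,-.149],r@[.149,.989])
E
```

```text
time: 4.28
tcp_pos: [441.8, 55.2, 90.5]
orientation: [-2.376, -2.045, 0.01]
force: [-0.8, 0.9, -0.6]
opening: 0.004
grip_force: 0.0
[443.02051301  54.96750235  92.29613314] [ 0.08315991 -0.00063537 -0.23410763]
frame xy -75.1656704871501 -0.43348373832467
```

View pics/s3.png

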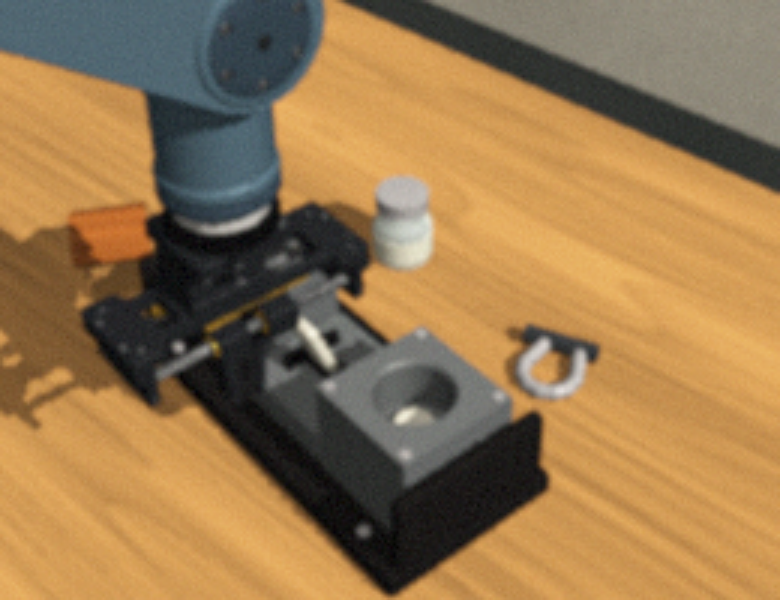

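The closed fingers sit behind the lever at about (235,380), and the lever still leans off at (318,340). The key is visibly deeper in its well. Now the push.

```bash
python3 -m pendant '[{"dx":0,"dy":0.4,"dz":0,"yaw":0,"claw":0},{"dx":0,"dy":0.65,"dz":0,"yaw":0,"claw":0},{"dx":0,"dy":0.9,"dz":0,"yaw":0,"claw":0},{"dx":0,"dy":1.15,"dz":0,"yaw":0,"claw":0},{"dx":0,"dy":1.4,"dz":0,"yaw":0,"claw":0},{"dx":0,"dy":1.6,"dz":0,"yaw":0,"claw":0},{"dx":0,"dy":1.8,"dz":0,"yaw":0,"claw":0},{"dx":0,"dy":2,"dz":0,"yaw":0,"claw":0},{"dx":0,"dy":2.1,"dz":0,"yaw":0,"claw":0},{"dx":0,"dy":2.1,"dz":0,"yaw":0,"claw":0}]'
```

```text
time: 5.17
tcp_pos: [508.4, 45.3, 94.7]
orientation: [2.382, 2.048, 0.0]
force: [-0.1, -0.1, -0.7]
opening: 0.001
grip_force: 0.0
```

```bash
python3 -m pendant '[{"dx":0,"dy":0.08,"dz":0,"yaw":0,"claw":0},{"dx":0,"dy":0.15,"dz":0,"yaw":0,"claw":0},{"dx":0,"dy":0.15,"dz":0,"yaw":0,"claw":0}]'
python3 - <<'E'
from h import *
p,d,c=snap("scene"); cv2.imwrite('pics/s4.png',cv2.resize(p[110:260,180:380,::-1],(800,600)))
t=get_obs()['tcp_pos'];print(t,get_obs()['force'])
E
```

```text
time: 5.42
tcp_pos: [512.0, 44.8, 94.5]
orientation: [-2.381, -2.048, 0.001]
force: [-2.8, 1.3, -0.6]
opening: 0.006
grip_force: 0.8
[512.05241687  44.81064005  94.63829434] [-1.90888105  0.37288295 -0.33170177]
```

View pics/s4.png

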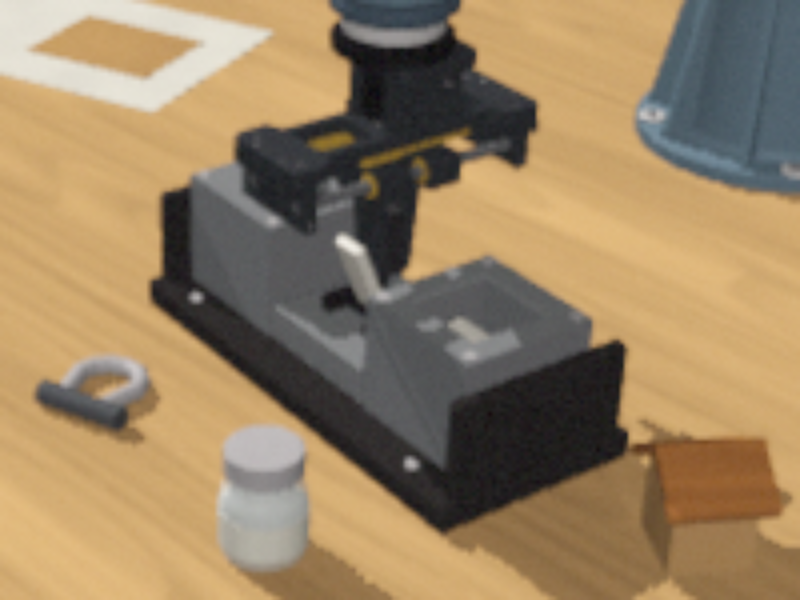

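The lever at (355,262) now leans towards +x and the fingers follow it. I'll push to the stop.

```bash
python3 -m pendant '[{"dx":0,"dy":0.06,"dz":0,"yaw":0,"claw":0},{"dx":0,"dy":0.12,"dz":0,"yaw":0,"claw":0},{"dx":0,"dy":0.12,"dz":0,"yaw":0,"claw":0}]'
```

```text
time: 5.72
tcp_pos: [515.9, 44.2, 94.9]
orientation: [-2.382, -2.048, 0.0]
force: [-2.0, -0.4, -0.4]
opening: 0.007
grip_force: 0.9
```

```bash
python3 -m pendant '[{"dx":0,"dy":0.06,"dz":0,"yaw":0,"claw":0},{"dx":0,"dy":0.12,"dz":0,"yaw":0,"claw":0},{"dx":0,"dy":0.12,"dz":0,"yaw":0,"claw":0}]'
```

```text
time: 5.97
tcp_pos: [516.4, 44.2, 94.6]
orientation: [-2.377, -2.046, 0.008]
force: [-16.5, 0.6, 11.0]
opening: 0.009
grip_force: 9.5
```

The hard stop is reached. I'll hold briefly, back off and rise.

```bash
python3 -m pendant '[{"dx":0,"dy":0,"dz":0,"yaw":0,"claw":0},{"dx":0,"dy":0,"dz":0,"yaw":0,"claw":0},{"dx":0,"dy":0,"dz":0,"yaw":0,"claw":0},{"dx":0,"dy":-0.6,"dz":0,"yaw":0,"claw":0},{"dx":0,"dy":-1.3,"dz":0,"yaw":0,"claw":0},{"dx":0,"dy":-1.3,"dz":-1,"yaw":0,"claw":0},{"dx":0,"dy":-1.3,"dz":-2.2,"yaw":0,"claw":0},{"dx":0,"dy":-1.8,"dz":-3.4,"yaw":0,"claw":0},{"dx":0,"dy":-2.5,"dz":-4,"yaw":0,"claw":0},{"dx":0,"dy":-2.5,"dz":-4,"yaw":0,"claw":0}]'
python3 - <<'E'
from h import *
p,d,c=snap("side"); cv2.imwrite('pics/s5.png',cv2.resize(p[150:320,130:350,::-1],(770,595)))
W,q=world("side")
wh=(q.min(-1)>150)&(np.ptp(q.astype(int),axis=-1)<45)&(W[...,2]>50)&(W[...,2]<120)
n,l,s,c=cv2.connectedComponentsWithStats(wh.astype('uint8'))
for i in range(1,n):
    if s[i,4]>12: print(c[i].round(),s[i,4],W[l==i].mean(0).round(1))
# lever angle
h=np.array([517.4,44.2]); fx=(W[...,:2]-h)@[.989,-.149]; fy=(W[...,:2]-h)@[.149,.989]
m=(q.min(-1)>140)&(abs(fx)<50)&(abs(fy)<11)&(W[...,2]>65)&(W[...,2]<112)
print(m.sum(),np.polyfit(W[m][:,2],fx[m],1),get_obs()['tcp_pos'],get_obs()['force'])
E
```

```text
time: 6.8
tcp_pos: [446.6, 55.0, 220.1]
orientation: [2.376, 2.045, 0.01]
force: [0.6, -0.3, -0.2]
opening: 0.007
grip_force: 0.0
[ 25. 147.] 22 [381.1 804.2  53. ]
[265. 185.] 177 [695.1 128.5  66.8]
[212. 208.] 38 [533.3 150.   79.8]
[248. 227.] 69 [534.1  32.3  89.1]
[265. 258.] 24 [503.4 -44.9  69.1]
47 [  0.50942755 -27.6837626 ] [446.81287681  54.83784853 217.92665915] [ 0.20001834  0.19902534 -1.16495574]
```

View pics/s5.png

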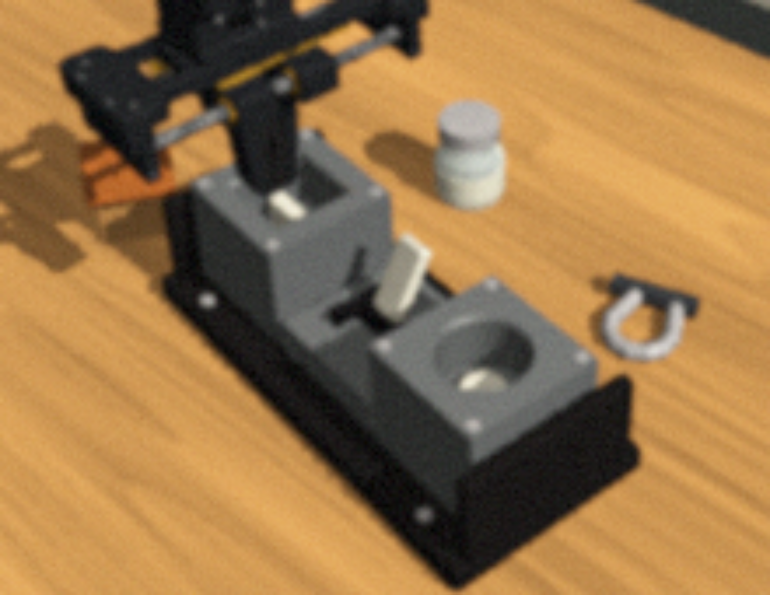

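The lever at (403,278) leans about 0.47 rad to +x, the key at (483,383) is home, and the bystanders are in place. The arm is clear.

```bash
python3 -c "
from station import *
print(job_done())"
```

```text
the job is handed in; nothing more can be done
None
```

I pressed the round key fully home, then pushed the lever over to its far stop (about 0.97 of 1.0 rad by camera); the test key and loose items look untouched, and the job is handed in, with no verdict shown.

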